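# Draw a spring cramp to its marked tension and hook it

## Robot

A 7-joint arm with a two-finger parallel gripper is mounted at the origin on a cart in front of the work surface, level with it; the furniture and walls round the work are solid. World frame = base frame: x ahead of the robot, y to its left, z up, the work surface at z = 0. Lengths are in m, angles in degrees, forces in N, time in s.
With the tool pointing down it reaches from about 0.4 to 0.85 m from the base axis. Payload 6.9 kg.
Tool frame: the origin (TCP) lies between the finger pads, 19 mm behind the fingertips; this is the grasp point; z points along the fingers, y is the line along which they close (so a half turn about z gives the same grasp; the last joint's range is limited). The gripper opens to 85 mm and grips with 20 to 120 N. Pads are 22 mm wide; open, the fingers measure 114 mm over their backs; the gripper's body (76 mm by 85 mm) begins 54 mm behind the grasp point. The pads swing forward as they close: fully open they stand 13 mm farther back than shut.
Start: joints at [82.477, 29.078, -13.613, 85.955, 7.202, 65.827, -8.869], TCP at [0.147, -0.608, 0.25] pointing down, gripper open.
Joint ranges: [-176.47, 176.47], [-13.61, 117.27], [-81.72, 77.17], [0.22, 143.17], [-87.28, 267.28], [10, 112.55], [-165.47, 165.47]. Speed limits (degrees/s): [136.94, 136.94, 180, 180, 180, 180, 180].

## Interface

Orientations are given as a 3x3 rotation matrix whose columns are the frame's x, y, z axes.
In Python, from plant import r gives the robot as it stands. The module is installed in compiled form; this text tells all that it offers.
- The arm moves only by the shell command python3 -m inch 'ROWS' [FORCE]. ROWS is JSON, a list of rows, each a list of 3 entries, a list of its own where there are three numbers: the shift along the tool's x, y, z in units of 30 cm (1.0 is 30 cm), then the turn, a rotation vector about the tool's x, y, z in units of pi rad (1.0 is pi rad), then the opening, from 0 (shut) to 1 (fully open). A call has 1 to 10 rows; each row shifts and turns the commanded pose from where the row before left it, along the tool's axes as they then stand; what a row does not reach is not made up. A row lasts 1/8 s, in which the tool goes at most 62.5 mm and 10.7 degrees, less where a joint would pass 70% of its speed; a pose out of reach is approached as far as the arm can. A call with a number of a shift or a turn outside -1 to 1 is refused whole. A call with a gripper value outside its range is refused whole. The fingers move at their own pace and stop on an object; FORCE is the grip in N (left out, the last holds). Time passes only in rows, so rows that do not move let the fingers close. It gives the time, the measured TCP pose, the force, the opening and the grip force at its end, in the units of the state.
- r.get_state(): the state, without advancing time (a new reading comes with each control period).
- r.camera(name): name is "scene" or "top"; returns a dict with "image" (384x512x3 uint8, red, green, blue), "fx", "fy", "cx", "cy" (pixels), "pose" (4x4, takes a point from camera to world coordinates). Camera axes: x right, y up, looking along -z (the intrinsics and any distortion apply to the point x, -y, -z); pixel columns grow to the right and rows downward; lengths in m; the calibration is good to about 2 mm. A picture is of the moment at which its call begins. There is no depth.
- r.job_done(): hands the job in; it is judged then, once.
The state is a dict: "clock": time; "qpos": joint angles; "qvel": joint speeds; "joint_torque": joint torques, N m; "tcp_pos": TCP position; "tool_rot": TCP orientation; "contact_force": force on the tool from outside, world axes, zero at the start; "torque": the same for the moment, N m; "finger_gap": opening from 0.0 (shut) to 1.0 (fully open); "grip_force": force on a finger pad.
Only numpy, scipy, OpenCV 4.12 (cv2) and the standard library are available. Lean on these libraries where they do the work, as an engineer would, in place of code of your own. Each camera call takes 0.05 s, during which the arm holds its last target. There are 200 camera calls.

## Task

The hand squeegee lying in the sloping spring cramp has just been glued, its blade between two wooden cheeks, and must be clamped while it sets. Take the draw hook by its bridge handle and pull it down the slope, so that the jaw comes onto the squeegee and the sprung rod is drawn out of its sleeve, until the mouth of the sleeve stands on the rod's ribbed collar; there let the hook's lip drop behind a louvre of the rail. Leave the cramp holding by itself, the hook lying down and let go, the sleeve's mouth still on the collar and the squeegee gripped square between jaw and stop.

Things in the scene. Friction and masses are not known exactly. Their poses are not given: they have to be found in the camera images.
- cramp: Fixed grey steel bench cramp, 380 long, 180 wide, 280 high; its bed slopes down towards the robot at 30 degrees. Origin: centre of its underside, on the bench; x level, the way the bed rises. In order down the slope: jaw, squeegee, stop bar, gauge sleeve, draw hook, louvred rail. The rail is screwed on anywhere within 14 mm along the bed (not given): where the louvres stand must be felt or seen.
- handle (a point): Centre of the flat dark grip bar of the hook's handle: 88 long (y), 12 thick (x), 18 high (z), on legs 80 apart, 22 mm free below, 30 mm free on both sides. While the hook is down x points up the slope, y across, z square to the bed (30 deg off vertical, leaning to the robot). Pinch it along x, tool pointing along -z; pull along -x. It is 65 mm down the slope from the hook's hinge and 43 above it.
- lip (a point): Lower edge of the hook's lip (its up-slope face): a steel plate 3.5 thick, 46 wide, turned down at the hook's end, 8 mm farther down the slope than the grip bar's centre. At the start it lies above the rail's seven louvres: 14 mm apart, 8 high, each a ramp 8 long ending in an upright mouth that looks down the slope, then 6 mm flat for the lip. Raising the handle 9 mm clears them.
- hook (a joint): Angle of the draw hook about its hinge at the sprung rod's lower end (rad): 0 lies down, grows as the handle is lifted, 0.35 at most; a light spring and its weight press it down (3 N at the lip). Lowered and eased up the slope, 14 mm at most, the lip comes to bear on a mouth: caught, lying down (under 0.05), the spring's pull gone from the hand.
- gauge (a joint): How far the sprung rod is drawn out of its sleeve (m), 0 to 0.075. Pulling first moves hook, sleeve and jaw together (13 to 36 mm, about 3 N) until the jaw meets the squeegee; then the rod comes out: 4 N at 0, 10 N at 0.04 (150 N/m). Its ribbed collar begins to show at 0.030 and is wholly out at 0.050: right is 0.030 to 0.050. Let go uncaught, it slides home.
- sleeve_mouth (a point): Centre of the lower end of the gauge sleeve (18 thick, 70 long, light metal, dark end ring), which hangs on the jaw's rod and moves with the jaw. The sprung rod (12 thick) comes out of it down the slope; its ribbed dark collar is 16 thick and 20 long. Axes as the handle's.
- jaw: The movable dark steel jaw, 96 wide, 32 high, with its rod and sleeve; it only slides along the bed. Origin: at the bed's lower end, x up the slope; the pressing face is 359 mm along x. At the start it stands 13 to 36 mm off the squeegee. It stays where it is left (2.5 N of friction).
- squeegee: The work: a wooden hand squeegee, 44 (x, along the slope) by 112 by 58, two wooden cheeks 18 thick and 38 high with an amber blade between them; about 0.24 kg, lying loose on the two rails of the bed against the stop. Origin: centre of its underside; x up the slope.

How it is judged:
By the outcome, as a careful person would: the job done as asked, in the order asked, and still so for the second after the job is handed in, with the robot touching nothing.
It also fails if it takes over 38 s, if anything falls off the work surface, if the arm or the gripper's body presses on something with over 40 N, if the wrist force passes 120 N, or if a joint passes its speed limit or range.

## Working session

There is one attempt and no reset: what is moved stays moved. The work goes in short steps, Python scripts to look and compute and a shell command to move; the robot and the scene stay as the last step left them, time stands still between calls to the robot, and variables do not carry over. Pictures are saved under pics/ and viewed, at most 10 in all, crops included, and the job is handed in when it is done.

```bash
mkdir -p pics; cat > h.py <<'E'
import numpy as np, cv2
from plant import r
def snap(name,fn,crop=None,scale=1):
    c=r.camera(name); im=cv2.cvtColor(c["image"],cv2.COLOR_RGB2BGR)
    if crop: x,y,w,h=crop; im=im[y:y+h,x:x+w]
    if scale!=1: im=cv2.resize(im,None,fx=scale,fy=scale,interpolation=cv2.INTER_CUBIC)
    cv2.imwrite("pics/"+fn,im); return c
E
python3 - <<'E'
from h import *
import json
for n in("scene","top"):
    c=snap(n,n+"0.png"); print(n,{k:(np.round(v,4).tolist() if k!="image" else 0) for k,v in c.items()})
s=r.get_state();print(s)
E
```

```text
scene {'image': 0, 'fx': 368.5524, 'fy': 368.5524, 'cx': 257.6087, 'cy': 198.8604, 'pose': [[0.9595, -0.2203, 0.1757, 0.7466], [0.2815, 0.7183, -0.6362, -0.4454], [0.014, 0.6599, 0.7512, 0.7727], [0.0, 0.0, 0.0, 1.0]]}
top {'image': 0, 'fx': 466.6473, 'fy': 466.6473, 'cx': 257.4046, 'cy': 185.2467, 'pose': [[0.0001, 0.985, -0.1727, 0.4452], [-0.9997, 0.0044, 0.0244, 0.0996], [0.0247, 0.1727, 0.9847, 1.0734], [0.0, 0.0, 0.0, 1.0]]}
{'clock': 0.1, 'qpos': array([ 82.47627774,  29.12206428, -13.61047175,  85.99909954,
         7.20178157,  65.82824998,  -8.86817783]), 'qvel': array([ 0.06805457, -0.13595181,  0.04443428, -0.13331678,  0.00724982,
       -0.03061026,  0.00505393]), 'joint_torque': array([-5.21955342e-03, -6.21831393e+01, -2.19518602e+00, -2.50204307e+01,
        1.23350567e-02,  7.70784536e-03,  4.35862226e-07]), 'tcp_pos': array([ 0.1464755 , -0.60718747,  0.24922597]), 'tool_rot': array([[ 9.72081692e-01,  2.34642362e-01, -3.81617447e-04],
       [ 2.34642672e-01, -9.72080479e-01,  1.53554621e-03],
       [-1.06586794e-05, -1.58222010e-03, -9.99998748e-01]]), 'contact_force': array([-0.24986755, -0.57139855, -0.06554232]), 'torque': array([ 0.00267582,  0.05263139, -0.07294639]), 'grip_force': 0.0, 'finger_gap': 1.0001811034313428}
```

View pics/scene0.png

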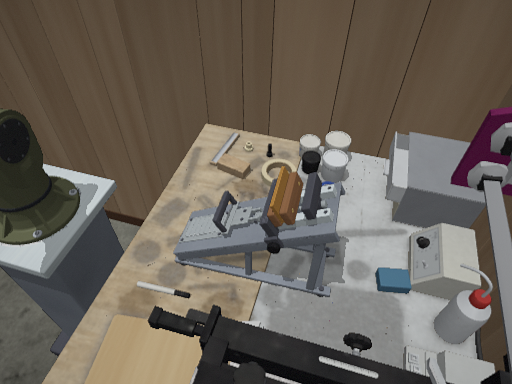

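View pics/top0.png

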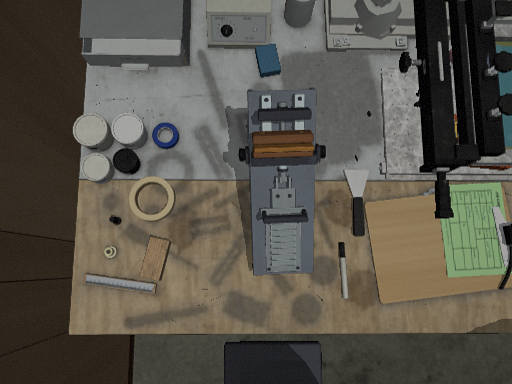

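The scene view shows the cramp with the handle at about (225,210). In the top view the handle bar is at about (285,216), and the bed's lower end is near row 272. I'll enlarge both.

```bash
python3 - <<'E'
from h import *
a=cv2.imread("pics/scene0.png")[155:300,165:355]; cv2.imwrite("pics/s1.png",cv2.resize(a,None,fx=4,fy=4,interpolation=cv2.INTER_CUBIC))
a=cv2.imread("pics/top0.png")[150:285,225:335]; cv2.imwrite("pics/t1.png",cv2.resize(a,None,fx=4.4,fy=4.4,interpolation=cv2.INTER_CUBIC))
E
```

```text
(no output)
```

View pics/s1.png

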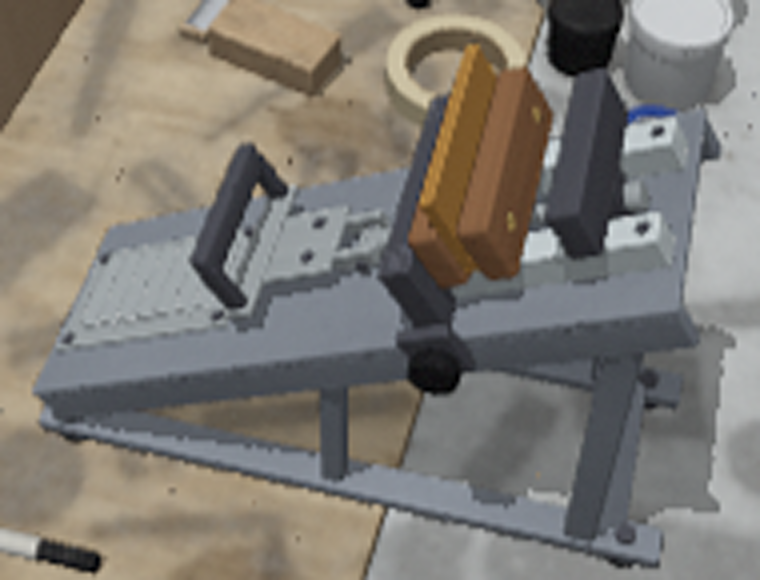

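View pics/t1.png

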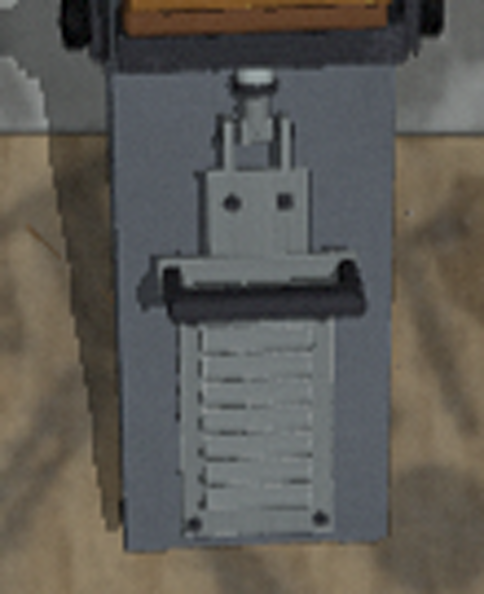

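The crops show these points:

| Point | Scene crop | Top crop |
|---|---|---|
| Grip bar, one end | (208,262) | (165,302) |
| Grip bar, other end | (248,158) | (368,302) |
| Bed lower corners | (38,388), (105,228) | (388,540), (125,550) |
| Sleeve ring | not visible | about (254,90) |

I'll triangulate from these.

```bash
cat >> h.py <<'E'
def P(c):
    T=np.linalg.inv(c["pose"]); T=np.diag([1,-1,-1,1])@T
    return np.array([[c["fx"],0,c["cx"]],[0,c["fy"],c["cy"]],[0,0,1]])@T[:3]
def tri(cs,ct,ps,pt):
    X=cv2.triangulatePoints(P(cs),P(ct),np.array(ps,float).T,np.array(pt,float).T); return (X[:3]/X[3]).T
def proj(c,X):
    p=P(c)@np.append(X,1); return p[:2]/p[2]
def world2(R,d): return R.T@np.array(d)/0.3
E
python3 - <<'E'
from h import *
cs=r.camera("scene");ct=r.camera("top")
S=np.array([[248,158],[208,262],[229,210],[105,228],[38,388]])/4+[165,155]
T=np.array([[167,302],[366,300],[266,301],[125,550],[388,540]])/4.4+[225,150]
X=tri(cs,ct,S,T);print(X.round(4))
for x,s,t in zip(X,S,T):print((proj(cs,x)-s).round(2),(proj(ct,x)-t).round(2))
d=X[0]-X[1];print("bar",np.linalg.norm(d),np.degrees(np.arctan2(-d[0],d[1])))
d=X[3]-X[4];print("bed",np.linalg.norm(d),np.degrees(np.arctan2(-d[0],d[1])))
E
```

```text
[[ 0.5372  0.0654  0.1623]
 [ 0.5404 -0.0204  0.1732]
 [ 0.539   0.0224  0.1661]
 [ 0.4274  0.0822  0.0414]
 [ 0.4351 -0.0458  0.0463]]
[ 1.15 -0.21] [0.38 0.73]
[-1.51  0.24] [-0.47 -0.9 ]
[-0.1   0.02] [-0.03 -0.06]
[ 0.61 -0.09] [0.23 0.39]
[-1.61  0.2 ] [-0.57 -0.93]
bar 0.08654645187703766 2.1253142567548995
bed 0.12829532172416117 3.4433502079419402
```

```bash
python3 - <<'E'
from h import *
cs=r.camera("scene");ct=r.camera("top")
S=[[153,317],[200,335],[357,342]];T=[[444,214],[444,168],[408,62]]
X=tri(cs,ct,S,T);print(X.round(3))
for x,s,t in zip(X,S,T):print((proj(cs,x)-s).round(1),(proj(ct,x)-t).round(1))
s=r.get_state()
for k in(0,.25,.5,.75):
  p=s["tcp_pos"]*(1-k)+np.array([.5,.02,.25])*k;print(p.round(3),proj(cs,p).round(),proj(ct,p).round())
y=np.radians(2.5);xh=np.array([np.cos(y)*.866,np.sin(y)*.866,.5]);zh=np.array([-np.cos(y)*.5,-np.sin(y)*.5,.866])
R=np.c_[np.cross(xh,-zh),xh,-zh];print(R)
from scipy.spatial.transform import Rotation as Q
print((Q.from_matrix(s["tool_rot"].T@R).as_rotvec()/np.pi).round(4))
print(((s["tool_rot"].T@Q.from_euler('z',-76.4+0+0,degrees=True).as_matrix())*0).sum())
tgt=np.array([.539,.0224,.166])+.10*zh;print(tgt, (tgt-s["tcp_pos"]))
E
```

```text
[[ 0.539 -0.263  0.235]
 [ 0.622 -0.268  0.239]
 [ 0.837 -0.213  0.233]]
[ 1.9 -0.2] [0.6 0.8]
[ 4.5 -0.7] [1.2 1.9]
[-0.5  0.1] [-0.1 -0.2]
[ 0.147 -0.607  0.25 ] [-329.  506.] [670. 449.]
[ 0.235 -0.451  0.25 ] [-126.  380.] [571. 394.]
[ 0.323 -0.294  0.25 ] [ 15. 292.] [475. 339.]
[ 0.412 -0.137  0.25 ] [120. 227.] [382. 287.]
[[-0.04361747  0.86517576  0.49952411]
 [ 0.99900426  0.03777439  0.02180969]
 [ 0.          0.5        -0.866     ]]
[-0.1394  0.1145 -0.4278]
0.0
[0.48904759 0.02021903 0.2526    ] [0.34254037 0.6276521  0.00292755]
```

```bash
python3 -m inch '[[[0.128,-0.148,-0.014],[0,0,0],1],[[0.128,-0.148,-0.014],[0,0,0],1],[[0.128,-0.148,-0.014],[0,0,0],1],[[0.128,-0.148,-0.014],[0,0,0],1],[[0.128,-0.148,-0.014],[0,0,0],1],[[0.128,-0.148,-0.014],[0,0,0],1],[[0.128,-0.148,-0.014],[0,0,0],1],[[0.128,-0.148,-0.014],[0,0,0],1],[[0.128,-0.148,-0.014],[0,0,0],1],[[0.128,-0.148,-0.014],[0,0,0],1]]' 60
```

```text
clock: 1.55
tcp_pos: [0.4163, -0.0842, 0.2925]
tool_rot: [[0.972, 0.234, 0.001], [0.234, -0.972, -0.001], [0.001, 0.001, -1.0]]
contact_force: [0.7, -1.4, 0.0]
finger_gap: 1.0
grip_force: 0.0
```

```bash
python3 -m inch '[[[0.128,-0.148,-0.014],[0,0,0],1],[[0.128,-0.148,-0.014],[0,0,0],1],[[0,0,0],[-0.0174,0.0143,-0.0535],1],[[0,0,0],[-0.0174,0.0143,-0.0535],1],[[0,0,0],[-0.0174,0.0143,-0.0535],1],[[0,0,0],[-0.0174,0.0143,-0.0535],1],[[0,0,0],[-0.0174,0.0143,-0.0535],1],[[0,0,0],[-0.0174,0.0143,-0.0535],1],[[0,0,0],[-0.0174,0.0143,-0.0535],1],[[0,0,0],[-0.0174,0.0143,-0.0535],1]]'
cat > go.py <<'E'
from h import *
import sys
from scipy.spatial.transform import Rotation as Q
y=np.radians(2.5);xh=np.array([np.cos(y)*.866,np.sin(y)*.866,.5]);zh=np.array([-np.cos(y)*.5,-np.sin(y)*.5,.866])
R=np.c_[np.cross(xh,-zh),xh,-zh]
H=np.array([.539,.0224,.166])
def rep(up=0.):
    s=r.get_state(); print("clk",s["clock"],"tcp",s["tcp_pos"].round(4),"q",s["qpos"].round(0))
    print("rot",(Q.from_matrix(s["tool_rot"].T@R).as_rotvec()/np.pi).round(4))
    print("to H+%g zh"%up,(s["tool_rot"].T@(H+up*zh-s["tcp_pos"])/.3).round(4), "gap",s["finger_gap"],s["grip_force"])
    print("F in handle axes",(np.c_[xh,R[:,0],zh].T@s["contact_force"]).round(2))
if __name__=="__main__": rep(float(sys.argv[1]))
E
python3 go.py 0.08
```

```text
clock: 2.8
tcp_pos: [0.4689, 0.0191, 0.3002]
tool_rot: [[-0.018, 0.872, 0.49], [1.0, 0.012, 0.015], [0.008, 0.49, -0.872]]
contact_force: [-0.3, 0.3, 0.3]
finger_gap: 0.997
grip_force: 0.0
clk 2.8 tcp [0.4689 0.0191 0.3002] q [ 36.  -0. -42. 126.   5.  25. -10.]
rot [-0.0035  0.0019 -0.0084]
to H+0.08 zh [ 0.0017 -0.0183  0.2379] gap 0.9970117781176875 0.0
F in handle axes [-0.09  0.35  0.39]
```

```bash
python3 -m inch '[[[0,0,0],[-0.0035,0.0019,-0.0084],0.35],[[0.002,-0.012,0.12],[0,0,0],0.35],[[0,-0.006,0.12],[0,0,0],0.35],[[0,0,0.115],[0,0,0],0.35],[[0,0,0],[0,0,0],0.35]]'
python3 go.py 0.0; python3 - <<'E'
from h import *
a=snap("scene","a.png",(165,120,180,140),3.3);b=snap("top","b.png",(205,130,140,140),3.3)
import numpy
A=cv2.imread("pics/a.png");B=cv2.imread("pics/b.png")
cv2.imwrite("pics/ab1.png",cv2.resize(np.hstack([A[:462,:],B]),(800,int(800*462/1056))))
E
```

```text
clock: 3.42
tcp_pos: [0.5148, 0.0217, 0.2085]
tool_rot: [[-0.041, 0.868, 0.495], [0.999, 0.035, 0.021], [0.0, 0.495, -0.869]]
contact_force: [-0.1, 1.0, -0.7]
finger_gap: 0.349
grip_force: 0.0
clk 3.425 tcp [0.5148 0.0217 0.2085] q [ 16.  13. -27. 131.  50.  12. -54.]
rot [-0.0019  0.0003 -0.0009]
to H+0 zh [-1.10e-03 -1.00e-04  1.63e-01] gap 0.34925984135429455 0.0
F in handle axes [-0.37  1.05 -0.56]
```

View pics/ab1.png

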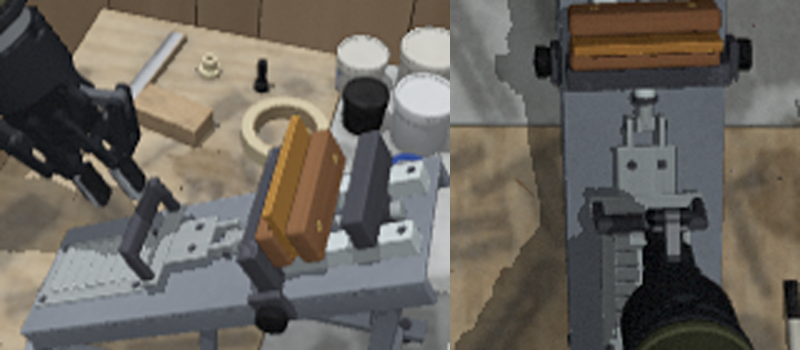

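The fingers are lined up over the bar, straddling it with room on both sides. I'm going down next.

```bash
python3 -m inch '[[[0,0,0.06],[-0.002,0,0],0.35],[[0,0,0.05],[0,0,0],0.35],[[0,0,0.045],[0,0,0],0.35],[[0,0,0],[0,0,0],0.35]]'
python3 go.py 0.0
```

```text
clock: 4.03
tcp_pos: [0.5388, 0.02, 0.1711]
tool_rot: [[-0.035, 0.863, 0.505], [0.999, 0.03, 0.018], [0.001, 0.505, -0.863]]
contact_force: [-0.2, 0.0, -0.2]
finger_gap: 0.35
grip_force: 0.0
clk 4.025 tcp [0.5388 0.02   0.1711] q [ 12.  18. -23. 132.  88.  10. -91.]
rot [ 0.0018  0.0013 -0.0026]
to H+0 zh [ 0.008  -0.0077  0.0154] gap 0.3500696409179317 0.0
F in handle axes [-0.29  0.05 -0.07]
```

Joint 6 is at its limit of 10°, so the wrist is flipping. I'll lift off and take the half-turned grasp, which gives joint 7 room.

```bash
python3 -m inch '[[[0,0,-0.07],[0,0,0],0.35],[[0,0,-0.07],[0,0,0],0.35],[[0,0,0],[0,0,0.055],0.35]]'
python3 go.py 0.0
```

```text
clock: 4.4
tcp_pos: [0.5171, 0.0195, 0.209]
tool_rot: [[0.113, 0.855, 0.506], [0.99, -0.142, 0.018], [0.087, 0.499, -0.862]]
contact_force: [-1.3, -0.3, 0.6]
finger_gap: 0.348
grip_force: 0.0
clk 4.4 tcp [0.5171 0.0195 0.209 ] q [ 19.  13. -31. 132.  58.  12. -72.]
rot [ 0.0025  0.0011 -0.0573]
to H+0 zh [ 0.0054 -0.0105  0.1607] gap 0.34751651428066266 0.0
F in handle axes [-0.77 -0.22  1.19]
```

```bash
python3 -m inch '[[[0,0,0],[0,0,-0.0585],0.35],[[0,0,0],[0,0,-0.0585],0.35],[[0,0,0],[0,0,-0.0585],0.35],[[0,0,0],[0,0,-0.0585],0.35],[[0,0,0],[0,0,-0.0585],0.35],[[0,0,0],[0,0,-0.0585],0.35],[[0,0,0],[0,0,-0.0585],0.35],[[0,0,0],[0,0,-0.0585],0.35],[[0,0,0],[0,0,-0.0585],0.35]]' >/dev/null
python3 -m inch '[[[0,0,0],[0,0,-0.0585],0.35],[[0,0,0],[0,0,-0.0585],0.35],[[0,0,0],[0,0,-0.0585],0.35],[[0,0,0],[0,0,-0.0585],0.35],[[0,0,0],[0,0,-0.0585],0.35],[[0,0,0],[0,0,-0.0585],0.35],[[0,0,0],[0,0,-0.0585],0.35],[[0,0,0],[0,0,-0.0585],0.35],[[0,0,0],[0,0,-0.0585],0.35]]' >/dev/null
sed -i 's/^R=.*/R=np.c_[-np.cross(xh,-zh),-xh,-zh]/' go.py
python3 go.py 0.0
```

```text
clk 6.65 tcp [0.5165 0.0195 0.2072] q [ 45.  22. -69. 131.  75.  29. 101.]
rot [-0.001  -0.0017 -0.0021]
to H+0 zh [-0.0072  0.0039  0.1566] gap 0.3502113040240871 0.0
F in handle axes [-0.7  -1.05 -0.28]
```

```bash
python3 -m inch '[[[-0.003,0.002,0.06],[0,0,-0.002],0.35],[[-0.003,0.002,0.05],[0,0,0],0.35],[[0,0,0.042],[0,0,0],0.35],[[0,0,0],[0,0,0],0.35]]'
python3 go.py 0.0
```

```text
clock: 7.15
tcp_pos: [0.5386, 0.0221, 0.1665]
tool_rot: [[0.036, -0.864, 0.502], [-0.999, -0.031, 0.018], [0.0, -0.502, -0.865]]
contact_force: [-0.6, -1.1, 0.7]
finger_gap: 0.351
grip_force: 0.0
clk 7.15 tcp [0.5386 0.0221 0.1665] q [ 38.  28. -63. 132.  88.  31.  88.]
rot [-0.0008 -0.0014 -0.0021]
to H+0 zh [-0.001  -0.0002  0.0022] gap 0.35085814518420044 0.0
F in handle axes [-0.16  1.04  0.96]
```

Good pose. Now close.

```bash
python3 -m inch '[[[0,0,0],[0,0,0],0.05],[[0,0,0],[0,0,0],0.05],[[0,0,0],[0,0,0],0.05],[[0,0,0],[0,0,0],0.05]]' 40
python3 go.py 0.0
```

```text
clock: 7.65
tcp_pos: [0.539, 0.0225, 0.1668]
tool_rot: [[0.036, -0.863, 0.504], [-0.999, -0.032, 0.018], [0.001, -0.504, -0.864]]
contact_force: [-6.8, -1.3, 8.2]
finger_gap: 0.13
grip_force: 45.1
clk 7.65 tcp [0.539  0.0225 0.1668] q [ 38.  28. -63. 132.  89.  31.  88.]
rot [-0.0015 -0.0014 -0.0018]
to H+0 zh [0.0005 0.0013 0.0022] gap 0.1304190529275011 45.143558979034424
F in handle axes [-1.78  1.03 10.52]
```

```bash
python3 -m inch '[[[0,-0.013,-0.016],[-0.0255,0,0],0.05],[[0,-0.013,-0.017],[-0.0255,0,0],0.05],[[0,0,0],[0,0,0],0.05]]'
cat >> go.py <<'E'
    s=r.get_state();B=np.c_[xh,-R[:,0],zh]
    print("handle disp (xh,y,zh) mm",(B.T@(s["tcp_pos"]-H)*1000).round(1)," -10mm xh in rows",(s["tool_rot"].T@(-xh)*.01/.3).round(4)," +10 zh",(s["tool_rot"].T@zh*.01/.3).round(4))
E
python3 go.py 0.0
```

```text
clock: 8.02
tcp_pos: [0.5422, 0.0226, 0.1786]
tool_rot: [[0.034, -0.93, 0.366], [-0.999, -0.032, 0.013], [0.0, -0.367, -0.93]]
contact_force: [-3.4, 0.0, 2.8]
finger_gap: 0.135
grip_force: 44.9  File "go.py", line 13
    s=r.get_state();B=np.c_[xh,-R[:,0],zh]
IndentationError: unexpected indent
```

```bash
sed -i 's/^    s=r.get_state();B=/def more():\n    s=r.get_state();B=/; /__main__/d' go.py; echo 'rep(float(sys.argv[1]) if len(sys.argv)>1 else 0); more()' >> go.py
python3 -m inch '[[[0,0.02,0],[0,0,0],0.05],[[0,0.02,0.003],[0,0,0],0.05],[[0,0,0],[0,0,0],0.05]]' >/dev/null; python3 go.py
python3 -m inch '[[[0,0.01,0.0015],[0,0,0],0.05],[[0,0.01,0.0015],[0,0,0],0.05]]' >/dev/null; python3 go.py
```

```text
clk 8.4 tcp [0.5293 0.022  0.1719] q [ 39.  28. -64. 125.  62.  35. 114.]
rot [ 0.048  -0.0015 -0.0018]
to H+0 zh [-0.0001 -0.023   0.0301] gap 0.13571514871877732 43.98176193237305
F in handle axes [-1.89 -0.72  1.35]
handle disp (xh,y,zh) mm [-5.5  0.  10. ]  -10mm xh in rows [0.0002 0.033  0.005 ]  +10 zh [ 0.0002  0.005  -0.033 ]
clk 8.65 tcp [0.5257 0.0219 0.1697] q [ 39.  28. -64. 126.  63.  35. 113.]
rot [ 0.0474 -0.0013 -0.0021]
to H+0 zh [-0.0002 -0.0369  0.0277] gap 0.13277852455469166 43.78269553184509
F in handle axes [ 0.84 -0.57 -1.05]
handle disp (xh,y,zh) mm [-9.7  0.   9.9]  -10mm xh in rows [0.0002 0.033  0.0049]  +10 zh [ 0.0002  0.0049 -0.033 ]
```

```bash
f(){ python3 go.py | grep -E "F in|disp" | cut -c1-60; }
python3 -m inch '[[[0,0.009,0.0013],[0,0,0],0.05],[[0,0.009,0.0013],[0,0,0],0.05]]' >/dev/null; f
python3 -m inch '[[[0,0.009,0.0013],[0,0,0],0.05],[[0,0.009,0.0013],[0,0,0],0.05]]' >/dev/null; f
python3 -m inch '[[[0,0.009,0.0013],[0,0,0],0.05],[[0,0.009,0.0013],[0,0,0],0.05]]' >/dev/null; f
python3 -m inch '[[[0,0.009,0.0013],[0,0,0],0.05],[[0,0.009,0.0013],[0,0,0],0.05]]' >/dev/null; f
python3 - <<'E'
from h import *
snap("scene","a.png",(165,120,180,140),3.3);snap("top","b.png",(205,130,140,140),3.3)
A=cv2.imread("pics/a.png");B=cv2.imread("pics/b.png")
cv2.imwrite("pics/ab2.png",cv2.resize(np.hstack([A,B]),(800,350)))
E
```

```text
F in handle axes [ 0.99 -0.88 -0.4 ]
handle disp (xh,y,zh) mm [-15.4   0.    9.9]  -10mm xh in ro
F in handle axes [ 3.9  -0.2  -3.64]
handle disp (xh,y,zh) mm [-20.2   0.1   9.9]  -10mm xh in ro
F in handle axes [ 4.47 -0.32 -4.91]
handle disp (xh,y,zh) mm [-25.6   0.1   9.9]  -10mm xh in ro
F in handle axes [ 4.6   0.48 -4.73]
handle disp (xh,y,zh) mm [-30.7   0.1  10. ]  -10mm xh in ro
```

View pics/ab2.png

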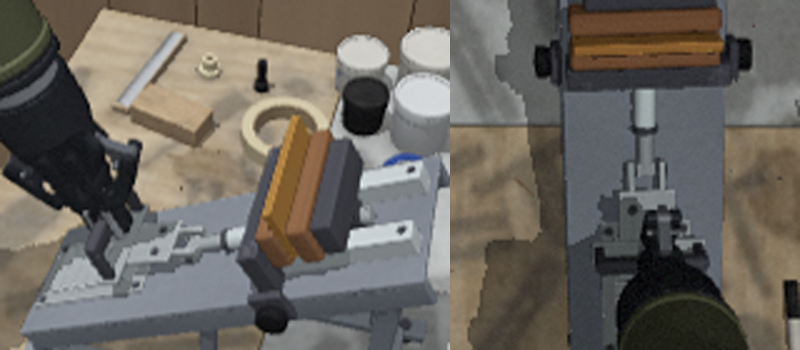

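The jaw is now on the squeegee and the rod is coming out. The sleeve ring is at (643,128) in the combined view. Next I'll work out where the louvres stand and how far the gauge has come.

```bash
cat > bed.py <<'E'
from go import *
def bed(c,u,v,h):
    p=np.linalg.inv(P(c)[:,:3])@np.array([u,v,1.]); o=c["pose"][:3,3]
    t=((H+h*zh-o)@zh)/(p@zh); return (np.c_[xh,-R[:,0]].T@(o+t*p-H)*1000).round(1)
E
python3 - <<'E' | grep -v -E "rot|^to|clk"
from bed import *
ct=r.camera("top")
print("louvres")
for v in (350,378,405,432,458,485,510): print(bed(ct,225+255/4.4,150+v/4.4,-.042))
print("sleeve start",bed(ct,282.7,150+92/4.4,-.034),"now",bed(ct,282.2,130+131/2.5,-.034))
b=cv2.imread("pics/top0.png",0)[220:272,278:288].mean(1).round().astype(int);print(list(zip(range(220,272),b)))
E
```

```text
F in handle axes [ 5.2  -0.14 -4.77]
handle disp (xh,y,zh) mm [-30.9   0.1  10. ]  -10mm xh in rows [0.0002 0.033  0.0049]  +10 zh [ 0.0002  0.0049 -0.033 ]
louvres
[-44.1   1.1]
[-58.7   1.2]
[-73.    1.3]
[-87.3   1.4]
[-101.3    1.5]
[-116.     1.6]
[-129.7    1.7]
sleeve start [86.4  1.5] now [62.6  2.7]
[(220, np.int64(48)), (221, np.int64(41)), (222, np.int64(59)), (223, np.int64(106)), (224, np.int64(113)), (225, np.int64(117)), (226, np.int64(119)), (227, np.int64(119)), (228, np.int64(118)), (229, np.int64(114)), (230, np.int64(109)), (231, np.int64(118)), (232, np.int64(118)), (233, np.int64(119)), (234, np.int64(120)), (235, np.int64(117)), (236, np.int64(100)), (237, np.int64(118)), (238, np.int64(118)), (239, np.int64(118)), (240, np.int64(121)), (241, np.int64(118)), (242, np.int64(98)), (243, np.int64(118)), (244, np.int64(119)), (245, np.int64(119)), (246, np.int64(120)), (247, np.int64(119)), (248, np.int64(100)), (249, np.int64(119)), (250, np.int64(119)), (251, np.int64(120)), (252, np.int64(120)), (253, np.int64(120)), (254, np.int64(110)), (255, np.int64(119)), (256, np.int64(119)), (257, np.int64(120)), (258, np.int64(118)), (259, np.int64(120)), (260, np.int64(121)), (261, np.int64(118)), (262, np.int64(119)), (263, np.int64(120)), (264, np.int64(116)), (265, np.int64(108)), (266, np.int64(113)), (267, np.int64(112)), (268, np.int64(113)), (269, np.int64(113)), (270, np.int64(110)), (271, np.int64(96))]
```

```bash

python3 -m inch '[[[0,0.012,0.0018],[0,0,0],0.05],[[0,0.012,0.0018],[0,0,0],0.05],[[0,0.012,0.0018],[0,0,0],0.05],[[0,0.012,0.0018],[0,0,0],0.05]]' >/dev/null; python3 go.py
python3 -m inch '[[[0,0.012,0.0018],[0,0,0],0.05],[[0,0.012,0.0018],[0,0,0],0.05],[[0,0.012,0.0018],[0,0,0],0.05],[[0,0.012,0.0018],[0,0,0],0.05],[[0,0,0],[0,0,0],0.05]]' >/dev/null; python3 go.py
```

```text
clk 10.3 tcp [0.4956 0.0207 0.1524] q [ 38.  26. -62. 131.  68.  31. 106.]
rot [ 0.0466 -0.0014 -0.0024]
to H+0 zh [-0.0007 -0.1513  0.0111] gap 0.13552979888021113 43.170374035835266
F in handle axes [ 7.22  0.87 -5.96]
handle disp (xh,y,zh) mm [-44.4   0.1   9.9]  -10mm xh in rows [0.0002 0.033  0.0049]  +10 zh [ 0.0002  0.0049 -0.033 ]
clk 10.925 tcp [0.4837 0.0201 0.1455] q [ 37.  26. -61. 133.  71.  29. 102.]
rot [ 0.0463 -0.0015 -0.0024]
to H+0 zh [-0.001  -0.1967  0.0045] gap 0.1317759516172146 42.9219925403595
F in handle axes [ 9.64  0.68 -7.34]
handle disp (xh,y,zh) mm [-58.2   0.2   9.9]  -10mm xh in rows [0.0002 0.033  0.0048]  +10 zh [ 0.0002  0.0048 -0.033 ]
```

```bash

python3 -m inch '[[[0,0.0055,0.0008],[0,0,0],0.05],[[0,0.011,0.0165],[0.0233,0,0],0.05],[[0,0.011,0.0155],[0.023,0,0],0.05],[[0,0,0],[0,0,0],0.05],[[0,0,0],[0,0,0],0.05]]' >/dev/null; python3 go.py
```

```text
clk 11.55 tcp [0.4822 0.0198 0.1354] q [ 33.  26. -56. 141. 103.  29.  70.]
rot [ 0.0056 -0.003  -0.0015]
to H+0 zh [-0.0014 -0.2152  0.0027] gap 0.1285118314155822 43.216264843940735
F in handle axes [11.6  -3.64 -5.15]
handle disp (xh,y,zh) mm [-64.5  -0.1   2. ]  -10mm xh in rows [0.0002 0.0333 0.0006]  +10 zh [ 0.0003  0.0006 -0.0333]
```

```bash

python3 -m inch '[[[0,0.003,0.008],[0.0056,0,0],0.05],[[0,0,0],[0,0,0],0.05]]' >/dev/null; python3 go.py
python3 - <<'E'
from h import *
snap("scene","a.png",(165,150,170,130),3.4);snap("top","b.png",(225,150,110,130),3.4)
cv2.imwrite("pics/ab3.png",cv2.resize(np.hstack([cv2.imread("pics/a.png"),cv2.imread("pics/b.png")]),(800,371)))
E
```

```text
clk 11.8 tcp [0.4835 0.0199 0.1343] q [ 33.  27. -58. 142. 107.  31.  66.]
rot [-0.0013 -0.0035 -0.0011]
to H+0 zh [-0.0009 -0.2133  0.0021] gap 0.1309031629556966 46.44533336162567
F in handle axes [15.16 -2.05 18.82]
handle disp (xh,y,zh) mm [-64.   -0.1   0.4]  -10mm xh in rows [ 0.0001  0.0333 -0.0001]  +10 zh [ 0.0004 -0.0001 -0.0333]
```

View pics/ab3.png

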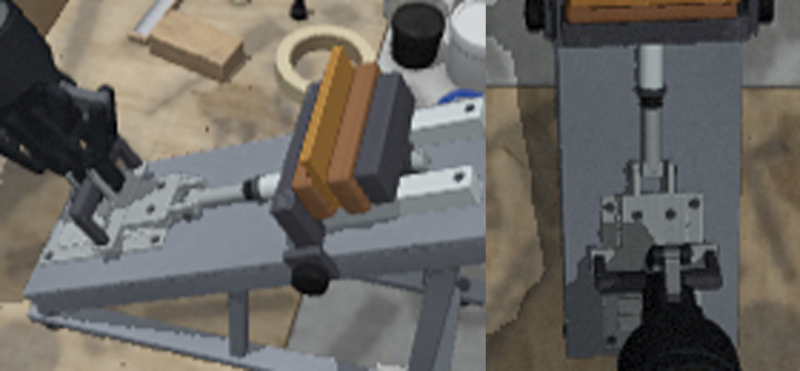

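The dark collar is showing just below the sleeve's ring (top view at about (651,100)) and the hook is flat. I'll ease it up the slope until the lip bears.

```bash
f(){ python3 go.py | grep -E "F in|disp" | cut -c1-60; }
python3 -m inch '[[[0,-0.005,-0.003],[0,0,0],0.05],[[0,0,0],[0,0,0],0.05]]' >/dev/null; f
python3 -m inch '[[[0,-0.006,-0.001],[0,0,0],0.05],[[0,0,0],[0,0,0],0.05]]' >/dev/null; f
python3 -m inch '[[[0,-0.006,0],[0,0,0],0.05],[[0,0,0],[0,0,0],0.05]]' >/dev/null; f
```

```text
F in handle axes [11.78 -3.6   4.34]
handle disp (xh,y,zh) mm [-64.   -0.1   0.9]  -10mm xh in ro
F in handle axes [ 9.07 -5.34  0.41]
handle disp (xh,y,zh) mm [-63.   -0.1   1. ]  -10mm xh in ro
F in handle axes [ 7.37 -4.15  0.64]
handle disp (xh,y,zh) mm [-61.6  -0.1   1. ]  -10mm xh in ro
```

```bash
f(){ python3 go.py | grep -E "F in|disp" | cut -c1-60; }
python3 -m inch '[[[0,-0.006,0],[0,0,0],0.05],[[0,0,0],[0,0,0],0.05]]' >/dev/null; f
python3 -m inch '[[[0,-0.006,0],[0,0,0],0.05],[[0,0,0],[0,0,0],0.05]]' >/dev/null; f
python3 -m inch '[[[0,-0.006,0],[0,0,0],0.05],[[0,0,0],[0,0,0],0.05]]' >/dev/null; f
```

```text
F in handle axes [ 5.08 -4.63  1.08]
handle disp (xh,y,zh) mm [-61.5  -0.1   1. ]  -10mm xh in ro
F in handle axes [ 1.77 -5.01  2.67]
handle disp (xh,y,zh) mm [-61.4  -0.2   1. ]  -10mm xh in ro
F in handle axes [-2.46 -5.25  3.04]
handle disp (xh,y,zh) mm [-61.4  -0.2   1. ]  -10mm xh in ro
```

The lip is caught: the handle stopped at -61.4 mm while the force fell through zero. Release and withdraw.

```bash
python3 -m inch '[[[0,0.003,0],[0,0,0],0.35],[[0,0,0],[0,0,0],0.35],[[0,0,0],[0,0,0],0.35],[[0,0,-0.03],[0,0,0],0.35],[[0,0,-0.06],[0,0,0],0.35],[[0,0,-0.1],[0,0,0],0.35],[[0,0,-0.15],[0,0,0],0.35],[[0,0,-0.15],[0,0,0],0.35],[[0,0,0],[0,0,0],0.35]]'
python3 - <<'E'
from h import *
snap("scene","a.png",(165,150,170,130),3.4);snap("top","b.png",(225,150,110,130),3.4)
cv2.imwrite("pics/ab4.png",cv2.resize(np.hstack([cv2.imread("pics/a.png"),cv2.imread("pics/b.png")]),(800,371)))
E
```

```text
clock: 14.52
tcp_pos: [0.4354, 0.0063, 0.2194]
tool_rot: [[0.016, -0.874, 0.485], [-1.0, -0.021, -0.005], [0.015, -0.485, -0.874]]
contact_force: [-0.3, 0.2, -0.7]
finger_gap: 0.353
grip_force: 0.0
```

View pics/ab4.png

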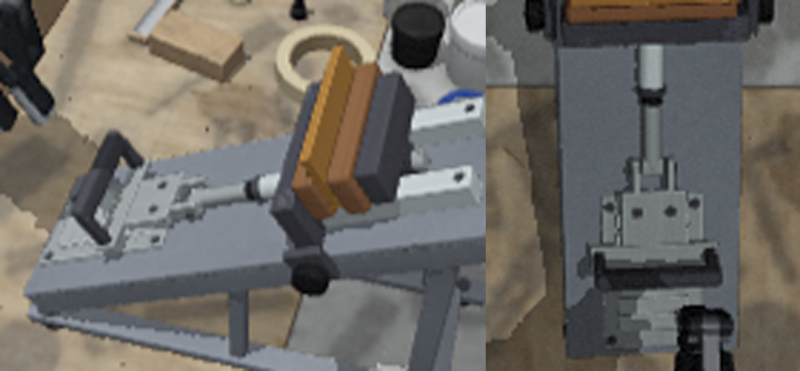

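The cramp holds by itself: the hook lies flat, the collar is partly out at the sleeve's mouth (top view rows 92–106), and the squeegee is square between jaw and stop. The gauge works out at about 0.037.

```bash
python3 -c "
from plant import r
print(r.job_done())"
```

```text
the job is handed in; nothing more can be done
None
```

The job is handed in (no verdict came back): the hook is caught on a louvre and lying flat, the gripper is clear, the sleeve's mouth is on the collar (gauge about 37 mm, my estimate), and the squeegee is gripped square, at 14.5 s on the clock.

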